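Lock the pressure cooker's lid

TASK

Lock the pressure cooker on the counter: push the tab of its grey lock collar clockwise (seen from above) until the tab stands in line with the single long bar on the lid, which is the locked mark, and do not push it on towards the pair of short bars, which is lift-off. Then turn both black clamp knobs on the lid clockwise until they are tight against their end stops, leaving the collar on its mark. Do not disturb the honey bottle, the spice jar or the mug.

Things in the scene. Friction and masses are not known exactly. Their poses are not given: they have to be found in the camera images.
- cooker: Steel pressure cooker, lid on, fixed; origin at the centre of its underside on the counter, z up. Pot 200 mm across, grey collar 230 mm across (140 to 157 mm high), lid 194 mm across, top at 166 mm; central vent 22 mm across, to 180 mm; side grips along y, 100 mm high, out to 140 mm. Angles given are counter-clockwise from its x axis. Clamp knobs: 60 mm from the axis at 50 and 230 deg.
- collar (a joint): Angle of the lock collar about the cooker's vertical axis: 0 open, 1.2 tab in line with the locked mark, 1.65 lift-off, 1.75 end. Grows clockwise from above: the tab stands at 190 deg minus this angle in the cooker's frame. Starts at 0 to 0.5. No catch at the mark; friction of about 0.5 N m (4 N at the tab) holds it where it is left.
- tab (a point): Point on the collar's upright grey push tab, 139 mm from the cooker's axis and 180 mm above the counter. The tab is a plate 12 mm thick along the direction of turning, 32 mm radially (123 to 155 mm from the axis), top at 195 mm; it stands on a foot 18 mm wide whose top is at 155 mm.
- lock_mark (a point): Middle of the locked mark on the lid: a single radial bar 26 x 5 mm, black, 84 mm from the cooker's axis at 121 deg in its frame, 168 mm above the counter. The other marks: a round stud 8 mm across (open) at 190 deg, a pair of bars 10 mm long (lift-off) at 95 deg.
- knob_a (a joint): Angle of the clamp knob at 50 deg in the cooker's frame (the farther from the robot). 0 = loose end, 1.4 = tight, at its end stop; grows as the knob turns clockwise seen from above; starts between 0 and 0.4. Friction about 0.12 N m; it stays where it is left.
- knob_a_grip (a point): Point on the axis of the clamp knob at 50 deg (the farther from the robot), at mid height of its T-bar, 196 mm above the counter; x along the bar, z up. Black bar 70 mm long, 15 mm wide, 24 mm tall (184 to 208 mm above the counter) on an 18 mm stem. At the end stop the bar lies square to the lid's radius, its side by an 8 mm stop peg, 30 mm high on the lid, 29 mm along the bar from the axis.
- knob_b (a joint): Angle of the clamp knob at 230 deg in the cooker's frame (the nearer). 0 = loose end, 1.4 = tight, at its end stop; grows as the knob turns clockwise seen from above; starts between 0 and 0.4. Friction about 0.12 N m; it stays where it is left.
- knob_b_grip (a point): Point on the axis of the clamp knob at 230 deg (the nearer), at mid height of its T-bar, 196 mm above the counter; x along the bar, z up. Black bar 70 mm long, 15 mm wide, 24 mm tall (184 to 208 mm above the counter) on an 18 mm stem. At the end stop the bar lies square to the lid's radius, its side by an 8 mm stop peg, 30 mm high on the lid, 29 mm along the bar from the axis.
- honey: Amber bottle with red cap, 64 mm across, 150 mm high, loose bystander; origin at the centre of its underside.
- spice: Glass spice jar with black cap, 52 mm across, 100 mm high, loose bystander; origin at the centre of its underside.
- mug: White mug, 80 mm across, 90 mm high, loose bystander; origin at the centre of its underside.

How it is judged:
By the outcome, as a careful person would: the job done as asked, in the order asked, and still so for the second after the job is handed in, with the robot touching nothing.
It also fails if it takes over 58 s, if anything falls off the work surface, if the arm or the gripper's body presses on something with over 40 N, if the wrist force passes 120 N, or if a joint passes its speed limit or range.

ROBOT

A 6-joint arm with a two-finger parallel gripper is mounted at the origin on the work surface. World frame = base frame: x ahead of the robot, y to its left, z up, the work surface at z = 0. Lengths are in m, angles in rad, forces in N, time in s.
With the tool pointing down it reaches from about 0.35 to 0.8 m from the base axis. Payload 7.3 kg.
Tool frame: the origin (TCP) lies midway between the tips of the shut fingers; the grasp point (between the pads) lies arm.grasp_offset behind it (arm.grasp_offset is the distance from the TCP to the grasp point, in m); z points along the fingers, y is the line along which they close (so a half turn about z gives the same grasp; the last joint's range is limited). The gripper opens to 85 mm and grips with 20 to 120 N. Pads are 22 mm wide; open, the fingers measure 114 mm over their backs; the gripper's body (76 mm by 85 mm) begins 54 mm behind the grasp point. The pads swing forward as they close: fully open they stand 13 mm farther back than shut.
Start: joints at [-0.146, 0.342, 1.524, -0, 1.275, -0.146], TCP at [0.525, 0, 0.231] pointing down, gripper open.
Joint ranges: [-2.53, 2.53], [-0.77, 2.02], [0.04, 2.7], [-1, 4.14], [0.28, 2.66], [-3.11, 3.11]. Speed limits (rad/s): [2.57, 2.57, 3.14, 3.14, 3.14, 3.14].

INTERFACE

Orientations are given as a unit quaternion [x, y, z, w].
In Python, from bench import arm gives the robot as it stands.
- The arm moves only by the shell command python3 -m creep 'ROWS' [OPENING]. ROWS is JSON, a list of rows, each a list of 2 entries, a list of its own where there are three numbers: the shift along the tool's x, y, z in m, then the turn, a rotation vector about the tool's x, y, z in degrees. A call has 1 to 10 rows; each row shifts and turns the commanded pose from where the row before left it, along the tool's axes as they then stand; what a row does not reach is not made up. A row lasts 1/10 s, in which the tool goes at most 50 mm and 8.59 degrees, less where a joint would pass 70% of its speed; a pose out of reach is approached as far as the arm can. A call is refused whole if a number of a shift passes 0.05 or a number of a turn 8.59, either way. A call with a gripper value outside its range is refused whole. OPENING is the opening, from 0 (shut) to 1 (fully open), set as the call begins (- or left out, the last holds). The fingers move at their own pace and stop on an object; the grip force is fixed at half the most. Time passes only in rows, so rows that do not move let the fingers close. It gives the time, the measured TCP pose, the force, the opening and the grip force at its end, in the units of the state.
- arm.state(): the state, without advancing time (a new reading comes with each control period).
- arm.snapshot(name): name is "scene" or "side" or "wrist"; returns a dict with "color" (400x640x3 uint8, red, green, blue), "z_map" (400x640 float32, m along the optical axis (not along the pixel's ray), 0 where there is no reading), "mtx" (3x3 intrinsics, pixels), "camera_from_world" (4x4, takes a point from world to camera coordinates). Camera axes: x right, y up, looking along -z (the intrinsics and any distortion apply to the point x, -y, -z); pixel columns grow to the right and rows downward; lengths in m; the calibration is good to about 2 mm. A picture is of the moment at which its call begins.
- arm.sign_off(): hands the job in; it is judged then, once.
The state is a dict: "time_s": time; "joints": joint angles; "dq": joint speeds; "joint_torque": joint torques, N m; "tool_pos": TCP position; "tcp_rot": TCP orientation; "wrist_force": force on the tool from outside, world axes, zero at the start; "torque": the same for the moment, N m; "opening": finger opening in m; "grip_force": force on a finger pad.
Only numpy, scipy, OpenCV 4.12 (cv2) and the standard library are available. Lean on these libraries where they do the work, as an engineer would, in place of code of your own. Each camera call takes 0.05 s, during which the arm holds its last target. There are 200 camera calls.

## Working session

There is one attempt and no reset: what is moved stays moved. The work goes in short steps, Python scripts to look and compute and a shell command to move; the robot and the scene stay as the last step left them, time stands still between calls to the robot, and variables do not carry over. Pictures are saved under pics/ and viewed, at most 10 in all, crops included, and the job is handed in when it is done.

```bash
mkdir -p pics; ls; cat > h.py <<'E'
import numpy as np, cv2
from bench import arm
def snap(n,f):
    s=arm.snapshot(n); cv2.imwrite('pics/'+f,s['color'][:,:,::-1]); np.savez(f'pics/{f}.npz',**s); return s
def world(s,u,v,z=None):
    """pixel->world by depth"""
    K=s['mtx']; T=np.linalg.inv(s['camera_from_world'])
    d=s['z_map'][int(round(v)),int(round(u))]
    r=np.array([(u-K[0,2])/K[0,0],-(v-K[1,2])/K[1,1],-1.])
    o=T[:3,3]; R=T[:3,:3]@r
    if z is not None: d=(z-o[2])/R[2]
    return o+R*d
def pix(s,p):
    c=s['camera_from_world']@np.r_[p,1]; K=s['mtx']
    return K[0,0]*c[0]/-c[2]+K[0,2], K[1,1]*-c[1]/-c[2]+K[1,2]
E
python3 - <<'E'
from h import *
for n in('scene','side','wrist'):
    s=snap(n,n+'1.png'); print(n,np.round(np.linalg.inv(s['camera_from_world'])[:3],3).tolist(),s['mtx'].tolist())
print(arm.state(),arm.grasp_offset)
E
```

```text
pics
scene [[-0.881, -0.312, 0.355, 0.931], [0.473, -0.608, 0.638, 0.758], [0.016, 0.73, 0.683, 0.922]] [[463.79813549171797, 0.0, 317.9119747794437], [0.0, 463.79813549171797, 192.1162538356269], [0.0, 0.0, 1.0]]
side [[0.94, 0.224, -0.258, 0.231], [-0.342, 0.63, -0.697, -0.689], [0.006, 0.743, 0.669, 0.802]] [[393.3016396973071, 0.0, 318.2202141903939], [0.0, 393.3016396973071, 199.07882594278354], [0.0, 0.0, 1.0]]
wrist [[1.0, -0.001, 0.001, 0.524], [0.0, 0.947, 0.323, 0.085], [-0.001, -0.323, 0.946, 0.373]] [[307.36623762249843, 0.0, 318.6899504589391], [0.0, 307.36623762249843, 203.3083268328523], [0.0, 0.0, 1.0]]
{'time_s': 0.15, 'joints': array([-1.46027512e-01,  3.42562193e-01,  1.52476984e+00, -1.45997421e-05,
        1.27536091e+00, -1.46007054e-01]), 'dq': array([-0.0002649 , -0.00139715, -0.0028532 , -0.00033044, -0.00028655,
        0.00068489]), 'joint_torque': array([ 1.24654900e-03, -4.33907533e+01, -2.46148127e+01, -9.02174702e-05,
        5.71925848e-03,  3.60333468e-05]), 'tool_pos': array([5.24723953e-01, 4.39886084e-05, 2.30795536e-01]), 'tcp_rot': array([ 7.07112402e-01,  7.07100947e-01, -3.33873846e-04, -4.37305690e-04]), 'wrist_force': array([-0.03780704, -0.42799394,  0.07906725]), 'torque': array([ 0.05023854, -0.03649939,  0.01929341]), 'grip_force': 0.0, 'opening': 0.08562414434829012} 0.0187
```

View pics/scene1.png

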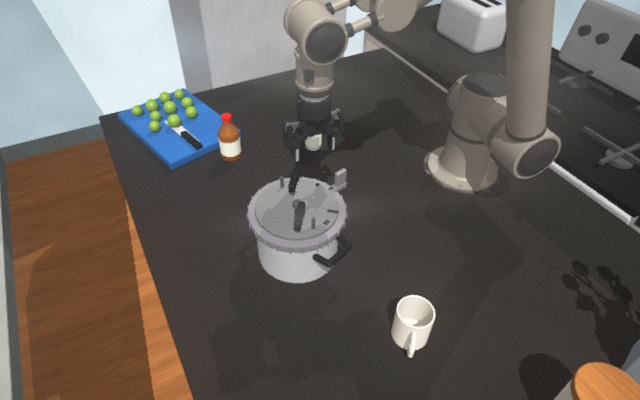

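View pics/side1.png

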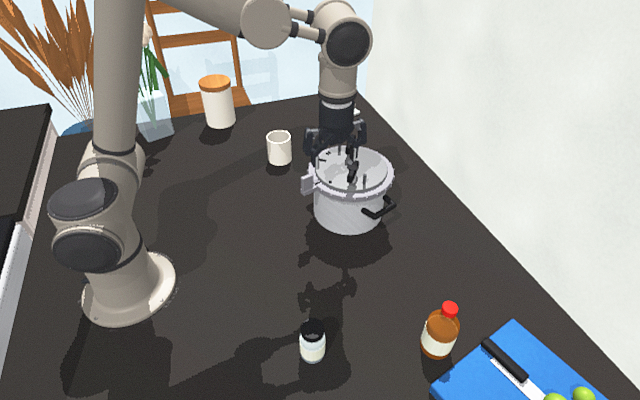

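The scene view shows the cooker with its lid at about (297,212), tab at (340,180), long bar near (325,187)–(333,210), far knob/near knob at (293,183) and (299,215); honey (230,140), mug (412,322). The side view shows the cooker at (348,185), tab at (307,183), spice jar (312,340) and honey (440,330). Both are far from the cooker. Next I make a rectified top view.

```bash
cat >> h.py <<'E'
def cloud(s):
    K=s['mtx'];T=np.linalg.inv(s['camera_from_world']);v,u=np.mgrid[:400,:640];d=s['z_map']
    P=np.stack([(u-K[0,2])/K[0,0]*d,-(v-K[1,2])/K[1,1]*d,-d],-1)
    P=P@T[:3,:3].T+T[:3,3]; P[d==0]=9; return P
def rect(s,c,z,half=.17,n=560):
    """top view at plane z: right=-y, up=+x"""
    g=np.linspace(-half,half,n); X,Y=np.meshgrid(c[0]-g,c[1]-g,indexing='ij')
    W=np.stack([X,Y,0*X+z,0*X+1],-1)@s['camera_from_world'].T; K=s['mtx']
    u=K[0,0]*W[...,0]/-W[...,2]+K[0,2]; v=K[1,1]*W[...,1]/W[...,2]+K[1,2]
    return cv2.remap(s['color'],u.astype('f4'),v.astype('f4'),cv2.INTER_CUBIC)
E
python3 - <<'E'
from h import *
from scipy.optimize import least_squares
cs=[]
for n in('scene','side','wrist'):
    s=dict(np.load(f'pics/{n}1.png.npz')); P=cloud(s)
    m=(abs(P[...,2]-.157)<.0025)&(abs(P[...,0]-.57)<.3)&(abs(P[...,1])<.35)
    q=P[m][:,:2]; c=np.median(q,0)
    for k in range(8):
        r=np.hypot(*(q-c).T); b=(r>.09)&(r<.122)
        # centre from circle fit of annulus
        f=least_squares(lambda p:np.maximum(0,np.hypot(*(q-p).T)-.115)+np.maximum(0,.097-np.hypot(*(q-p).T)),c,loss='soft_l1',f_scale=.002); c=f.x
    t=P[(P[...,2]>.182)&(P[...,2]<.197)&(abs(np.hypot(P[...,0]-c[0],P[...,1]-c[1])-.139)<.02)]
    a=np.degrees(np.arctan2(t[:,1]-c[1],t[:,0]-c[0]))
    print(n,len(q),c,'tab',len(t),np.percentile(a,[10,50,90]) if len(t) else '',t.mean(0) if len(t) else '')
    if n!='wrist': cc=c; im=rect(s,c,.167); cv2.imwrite(f'pics/top_{n}.png',im[:,:,::-1])
E
```

```text
scene 1245 [0.60319604 0.06919288] tab 75 [-169.03145663 -167.67115714 -164.8355375 ] [0.47281327 0.03972249 0.19043766]
side 802 [0.60179341 0.06784781] tab 82 [-166.40233957 -163.87182671 -162.72782123] [0.4674607 0.0301357 0.1901601]
wrist 12874 [0.60052449 0.06847661] tab 1145 [-168.90028936 -167.02925779 -164.82664052] [0.46897793 0.03797759 0.19293327]
```

```bash
python3 - <<'E'
from h import *
ims=[]
for n in('scene','wrist'):
    s=dict(np.load(f'pics/{n}1.png.npz')); im=rect(s,(.602,.0685),.168,n=400)
    ims.append(im)
cv2.imwrite('pics/tops.png',np.hstack(ims)[:,:,::-1])
E
```

```text
(no output)
```

View pics/tops.png

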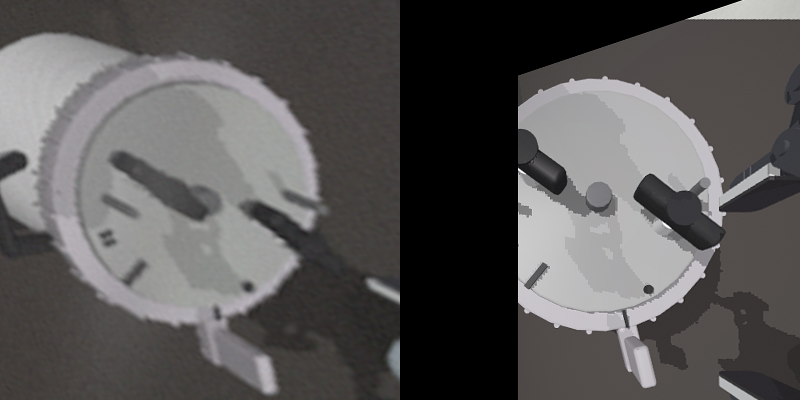

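Top views (right half, wrist): open stud at (648,289), long bar at (537,275), tab top at (645,370), knob B bar from (648,185) to (712,240). That makes the cooker yaw about 19°, the tab about 193° in world and the locked mark about 140°. I'll refine these from the depth data.

```bash
cat >> h.py <<'E'
def measure(s,c,yaw,v=True):
    P=cloud(s); d=P[...,:2]-c; r=np.hypot(d[...,0],d[...,1]); Z=P[...,2]
    out={}
    def rep(n,m):
        q=P[m][:,:2]
        if len(q)<15: return
        (x,y),(w,h),a=cv2.minAreaRect((q*1000).astype('f4')); 
        if w<h: a+=90
        e=np.array([x,y])/1000-c
        out[n]=(e+c,a%180); print(n,len(q),np.round(e+c,4),'size',np.round([w,h],1),'long dir %.1f'%(a%180),'r %.4f ang %.1f'%(np.hypot(*e),np.degrees(np.arctan2(e[1],e[0]))%360))
    for k,a in(('A',50),('B',230)):
        t=np.radians(a+yaw); g=P[...,:2]-(c+.06*np.array([np.cos(t),np.sin(t)]))
        rep('knob'+k,(Z>.2045)&(Z<.212)&(np.hypot(g[...,0],g[...,1])<.045))
    rep('tab',(Z>.1925)&(Z<.199)&(r>.118)&(r<.16))
    rep('vent',(Z>.177)&(Z<.183)&(r<.018))
    g=cv2.cvtColor(s['color'],cv2.COLOR_RGB2GRAY)
    m=(g<70)&(Z>.164)&(Z<.1725)&(r>.068)&(r<.099)
    n,l,st,ce=cv2.connectedComponentsWithStats(m.astype('u1'))
    for i in range(1,n):
        if st[i,4]>8: rep('dark%d'%i,l==i)
    return out
E
python3 - <<'E'
from h import *
for n in('wrist','scene','side'):
    print(n); measure(dict(np.load(f'pics/{n}1.png.npz')),np.array([.602,.0685]),19)
E
```

```text
wrist
knobA 3061 [0.6149 0.1163] size [44.9 22. ] long dir 44.0 r 0.0495 ang 74.9
knobB 3019 [0.5812 0.0141] size [68.2 24.5] long dir 61.4 r 0.0583 ang 249.1
tab 896 [0.4676 0.0369] size [31.7 11.7] long dir 13.7 r 0.1381 ang 193.2
vent 997 [0.6019 0.07  ] size [20.9 20.9] long dir 157.6 r 0.0015 ang 93.2
dark1 34 [0.536  0.1211] size [ 0.5 24.1] long dir 140.4 r 0.0844 ang 141.4
dark2 91 [0.526 0.027] size [6.2 7.5] long dir 90.0 r 0.0866 ang 208.6
scene
knobA 164 [0.6264 0.1279] size [68.2 22. ] long dir 60.5 r 0.0642 ang 67.7
knobB 127 [0.5841 0.0146] size [69.1 21.8] long dir 60.8 r 0.0568 ang 251.6
tab 29 [0.4707 0.0387] size [28.5 10. ] long dir 23.6 r 0.1346 ang 192.8
vent 42 [0.6068 0.0701] size [21.7 18. ] long dir 33.5 r 0.0050 ang 18.1
side
knobA 35 [0.6225 0.1234] size [69.6 13.8] long dir 50.6 r 0.0586 ang 69.5
knobB 109 [0.5818 0.0106] size [63.3 20.9] long dir 61.0 r 0.0614 ang 250.8
tab 34 [0.468  0.0322] size [29.2 11.7] long dir 17.9 r 0.1388 ang 195.2
vent 16 [0.6001 0.0673] size [17.1 10.6] long dir 66.0 r 0.0023 ang 211.1
```

```bash
python3 -m creep '[[[0.018,-0.029,0],[0,0,0]],[[0.019,-0.029,0],[0,0,0]],[[0,0,0],[0,0,8.5]],[[0,0,0],[0,0,8.5]],[[0,0,0],[0,0,8.5]],[[0,0,0],[0,0,8.5]],[[0,0,0],[0,0,8.5]],[[0,0,0],[0,0,8.5]],[[0,0,0],[0,0,8.5]],[[0,0,0],[0,0,8.5]]]' 0.25; python3 -m creep '[[[0,0,0],[0,0,8.2]],[[0,0,0],[0,0,0]],[[0,0,0],[0,0,0]]]'
cat >> h.py <<'E'
from scipy.spatial.transform import Rotation as Ro
C=np.array([.602,.0699]); YAW=19.6
def togo(x,y,z,phi):
    """tool shift to reach world xyz; tool-z turn so tool y is at world angle phi (mod 180)"""
    s=arm.state(); R=Ro.from_quat(s['tcp_rot']).as_matrix(); d=R.T@(np.array([x,y,z])-s['tool_pos'])
    cur=np.degrees(np.arctan2(R[1,1],R[0,1])); t=(cur-phi+90)%180-90
    print('t',s['time_s'],'pos',np.round(s['tool_pos'],4),'phi %.1f'%cur,'tilt',np.round(R[:,2],3),'shift',np.round(d,4),'turn %.1f'%t,'j',np.round(s['joints'],2),'F',np.round(s['wrist_force'],1),'M',np.round(s['torque'],2),'open %.4f grip %.1f'%(s['opening'],s['grip_force']))
E
python3 -c "
from h import *
togo(.467,.0369,.166,-76.2)"
```

```text
time_s: 1.15
tool_pos: [0.4668, 0.037, 0.2311]
tcp_rot: [0.982, 0.188, -0.0, -0.0]
wrist_force: [-0.5, 0.1, -0.5]
opening: 0.0212
grip_force: 0.0
time_s: 1.45
tool_pos: [0.4669, 0.037, 0.2312]
tcp_rot: [0.993, 0.122, -0.0, -0.0]
wrist_force: [0.5, -0.8, 0.3]
opening: 0.0207
grip_force: 0.0
t 1.45 pos [0.4669 0.037  0.2312] phi -76.0 tilt [-0.  0. -1.] shift [0.0001 0.0002 0.0652] turn 0.2 j [-0.08  0.24  1.67 -0.    1.23  1.24] F [ 0.5 -0.8  0.3] M [-0.01 -0.04  0.02] open 0.0207 grip 0.0
```

```bash
python3 -m creep '[[[0,0,0.02],[0,0,0]],[[0,0,0.02],[0,0,0]],[[0,0,0.015],[0,0,0]],[[0,0,0.01],[0,0,0]],[[0,0,0],[0,0,0]],[[0,0,0],[0,0,0]]]' && python3 -m creep '[[[0.00034,-0.0097,0],[0,0,4]],[[0.00034,-0.0097,0],[0,0,4]],[[0.00034,-0.0097,0],[0,0,4]],[[0.00034,-0.0097,0],[0,0,4]],[[0,0,0],[0,0,0]]]'
python3 -c "
from h import *
t=np.radians(193.75-16);togo(C[0]+.139*np.cos(t),C[1]+.139*np.sin(t),.166,-76.2-16)"
```

```text
time_s: 2.05
tool_pos: [0.4673, 0.037, 0.1667]
tcp_rot: [0.993, 0.121, 0.0, 0.0]
wrist_force: [0.5, -0.0, -0.2]
opening: 0.0215
grip_force: 0.0
time_s: 2.55
tool_pos: [0.4638, 0.076, 0.1672]
tcp_rot: [1.0, -0.019, 0.001, 0.0]
wrist_force: [0.1, 0.5, 0.1]
opening: 0.0213
grip_force: 0.0
t 2.55 pos [0.4638 0.076  0.1672] phi -92.1 tilt [ 0.002 -0.    -1.   ] shift [-0.0006  0.0007  0.0012] turn 0.1 j [-0.    0.31  1.77 -0.    1.06  1.61] F [0.1 0.5 0.1] M [-0.05 -0.   -0.02] open 0.0213 grip 0.0
```

```bash
python3 -m creep '[[[0.00034,-0.0097,0],[0,0,4]],[[0.00034,-0.0097,0],[0,0,4]],[[0.00034,-0.0097,0],[0,0,4]],[[0.00034,-0.0097,0],[0,0,4]],[[0.00034,-0.0097,0],[0,0,4]],[[0.00034,-0.0097,0],[0,0,4]],[[0.00034,-0.0097,0],[0,0,4]],[[0.00034,-0.0097,0],[0,0,4]],[[0,0,0],[0,0,0]],[[0,0,0],[0,0,0]]]'
python3 - <<'E'
from h import *
t=np.radians(138.8);togo(C[0]+.139*np.cos(t),C[1]+.139*np.sin(t),.166,-76.2-193.75+138.8)
s=snap('wrist','w2.png'); measure(s,C,YAW)
s=snap('scene','s2.png'); print(pix(s,[.52,.135,.17]))
E
```

```text
time_s: 3.55
tool_pos: [0.487, 0.1483, 0.1666]
tcp_rot: [0.956, -0.293, 0.0, -0.0]
wrist_force: [0.2, -0.0, -0.1]
opening: 0.0216
grip_force: 0.0
t 3.55 pos [0.487  0.1483 0.1666] phi -124.0 tilt [ 0.  0. -1.] shift [ 0.0012 -0.0167  0.0006] turn 7.1 j [0.14 0.38 1.67 0.   1.1  2.31] F [ 0.2 -0.  -0.1] M [0.   0.08 0.08] open 0.0216 grip 0.0
tab 2087 [0.4913 0.1486] size [38.3 35.9] long dir 17.7 r 0.1358 ang 144.6
dark1 367 [0.5258 0.0271] size [9.1 7.5] long dir 66.6 r 0.0874 ang 209.3
dark2 119 [0.5984 0.1449] size [3.  7.2] long dir 141.9 r 0.0751 ang 92.7
dark3 41 [0.5697 0.147 ] size [3.  9.9] long dir 130.7 r 0.0836 ang 112.7
dark4 34 [0.5625 0.1433] size [2.5 9.5] long dir 131.9 r 0.0833 ang 118.3
dark5 534 [0.5375 0.123 ] size [ 4.5 25.7] long dir 140.9 r 0.0836 ang 140.5
(np.float64(342.27025348869205), np.float64(210.59617339288252))
```

View pics/w2.png

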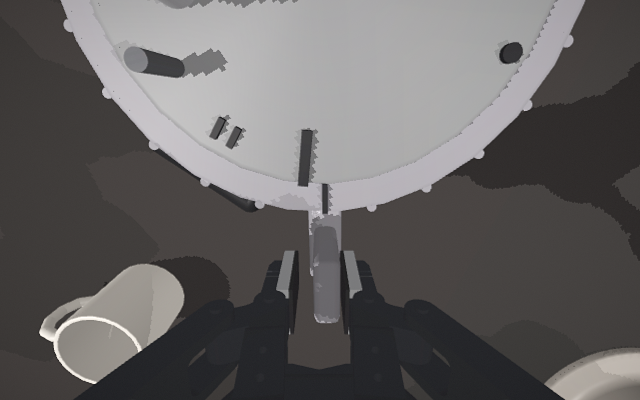

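Wrist view: the long bar runs (308,130)–(304,185), the tab is between the fingers at (326,270) with its pointer line at (326,198), still a few degrees short of the mark; the pair of bars (227,132) is well beyond. I'll measure the remaining angle.

```bash
cat >> h.py <<'E'
def ang(s,u,v,z):
    e=world(s,u,v,z)[:2]-C; return round(float(np.degrees(np.arctan2(e[1],e[0]))%360),2),round(float(np.hypot(*e)),4)
E
python3 - <<'E'
from h import *
s=dict(np.load('pics/w2.png.npz'))
print(world(s,326,198),world(s,326,270),world(s,306,158))
for u,v,z in((326,198,.157),(326,270,.195),(326,232,.195),(326,315,.195),(308,132,.1685),(304,184,.1685),(511,52,.168)): print(u,v,ang(s,u,v,z))
E
```

```text
[0.51343262 0.12710214 0.15874081] [0.4968164  0.13906745 0.19460126] [0.5373674  0.1224833  0.16850605]
326 198 (147.16, 0.106)
326 270 (146.67, 0.1256)
326 232 (146.71, 0.1081)
326 315 (146.63, 0.1486)
308 132 (140.87, 0.0716)
304 184 (140.87, 0.0957)
511 52 (209.44, 0.0871)
```

```bash
python3 -m creep '[[[0.0001,-0.0049,0],[0,0,2]],[[0.0001,-0.0049,0],[0,0,2]],[[0,-0.0024,0],[0,0,1]],[[0,0,0],[0,0,0]],[[0,0,0],[0,0,0]]]'
python3 - <<'E'
from h import *
t=np.radians(138.8);togo(C[0]+.139*np.cos(t),C[1]+.139*np.sin(t),.166,-76.2-193.75+138.8)
s=snap('wrist','w3.png'); im=s['color'][100:350,200:440]; cv2.imwrite('pics/w3c.png',cv2.resize(im,None,fx=2.4,fy=2.4,interpolation=cv2.INTER_CUBIC)[:,:,::-1])
E
```

```text
time_s: 4.15
tool_pos: [0.4942, 0.1579, 0.1664]
tcp_rot: [0.942, -0.335, -0.0, 0.0]
wrist_force: [-1.9, -3.2, 2.4]
opening: 0.0213
grip_force: 1.4
t 4.15 pos [0.4942 0.1579 0.1664] phi -129.1 tilt [-0. -0. -1.] shift [ 0.0003 -0.0048  0.0004] turn 2.0 j [ 0.16  0.39  1.64 -0.    1.11  2.42] F [-1.9 -3.2  2.4] M [-0.29  0.31 -0.  ] open 0.0213 grip 1.4
```

View pics/w3c.png

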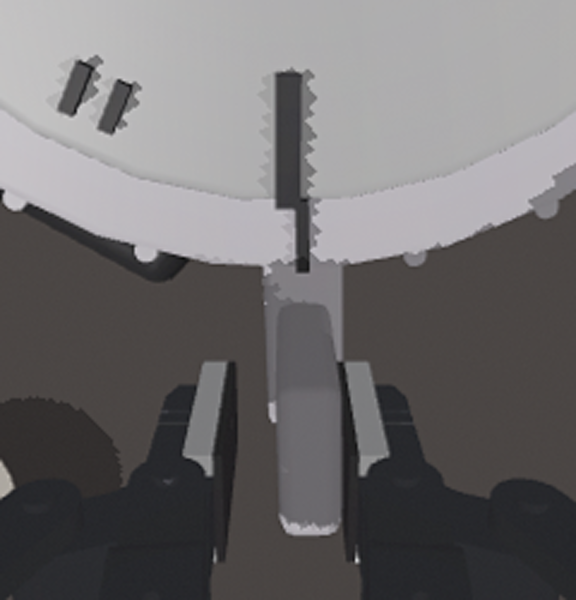

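The crop shows the bar at (288,140) and the tab's pointer at (303,235), touching the right finger; the tab is still about 2° short.

```bash
python3 - <<'E'
from h import *
s=dict(np.load('pics/w3.png.npz'))
f=lambda u,v,z:print(u,v,ang(s,200+(u+.5)/2.4-.5,100+(v+.5)/2.4-.5,z))
f(303,240,.157);f(303,215,.157);f(305,310,.195);f(308,420,.195);f(308.5,515,.195);f(288,85,.1685);f(287.5,195,.1685)
E
```

```text
303 240 (142.32, 0.107)
303 215 (142.38, 0.1014)
305 310 (142.05, 0.1069)
308 420 (142.17, 0.128)
308.5 515 (142.1, 0.1482)
288 85 (140.4, 0.0728)
287.5 195 (140.46, 0.094)
```

```bash
python3 -m creep '[[[0,-0.0021,0],[0,0,0.9]],[[0,-0.0021,0],[0,0,0.85]],[[0,0,0],[0,0,0]],[[0,0,0],[0,0,0]],[[0,0.003,0],[0,0,0]],[[0,0,0],[0,0,0]]]'
python3 - <<'E'
from h import *
togo(0,0,0,0)
s=snap('wrist','w4.png'); im=s['color'][100:350,200:440]; cv2.imwrite('pics/w4c.png',cv2.resize(im,None,fx=2.4,fy=2.4,interpolation=cv2.INTER_CUBIC)[:,:,::-1])
E
```

```text
time_s: 4.8
tool_pos: [0.495, 0.1592, 0.1662]
tcp_rot: [0.937, -0.35, 0.0, -0.0]
wrist_force: [-0.1, 0.2, -0.6]
opening: 0.0215
grip_force: 0.0
t 4.8 pos [0.495  0.1592 0.1662] phi -131.0 tilt [ 0.  0. -1.] shift [-0.2696  0.4447  0.166 ] turn 49.0 j [0.16 0.4  1.64 0.   1.11 2.45] F [-0.1  0.2 -0.6] M [0.02 0.02 0.02] open 0.0215 grip 0.0
```

View pics/w4c.png

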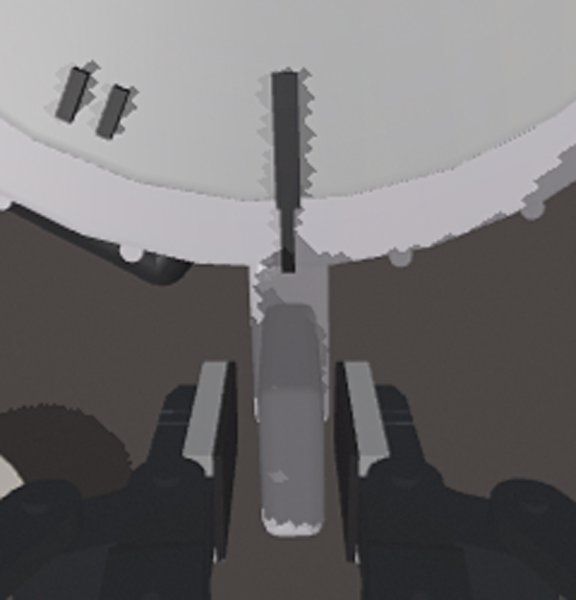

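Pointer (288,240) now lines up with the bar (286,190), and both fingers are clear. I'll raise the tool and look at the knobs.

```bash
python3 -m creep '[[[0,0,-0.02],[0,0,0]],[[0,0,-0.03],[0,0,0]],[[0,0,-0.03],[0,0,0]],[[0.02,0,0],[0,0,-8.5]],[[0.03,0,0],[0,0,-8.5]],[[0.03,0,0],[0,0,-8.5]],[[0,0,0],[0,0,-8.5]],[[0,0,0],[0,0,-8.5]],[[0,0,0],[0,0,0]]]'
python3 - <<'E'
from h import *
togo(.6227,.1262,.240,-40)
s=snap('wrist','w5.png'); measure(s,C,YAW)
im=rect(s,C,.207,n=400); s=snap('scene','s5.png'); measure(s,C,YAW)
cv2.imwrite('pics/t5.png',np.hstack([im,rect(s,C,.207,n=400)])[:,:,::-1])
E
```

```text
time_s: 5.75
tool_pos: [0.5631, 0.1176, 0.246]
tcp_rot: [1.0, 0.014, -0.0, -0.0]
wrist_force: [-0.1, 0.2, 0.2]
opening: 0.0212
grip_force: 0.0
t 5.75 pos [0.5631 0.1176 0.246 ] phi -88.4 tilt [-0.  0. -1.] shift [ 0.0598 -0.0069  0.006 ] turn -48.4 j [0.07 0.42 1.36 0.   1.36 1.62] F [-0.1  0.2  0.2] M [ 0.03 -0.03 -0.06] open 0.0212 grip 0.0
knobA 3234 [0.6235 0.1266] size [68.4 23.8] long dir 44.8 r 0.0606 ang 69.2
knobB 2628 [0.5816 0.0145] size [69.  23.7] long dir 43.9 r 0.0590 ang 249.8
vent 738 [0.6028 0.0706] size [21.1 21. ] long dir 85.7 r 0.0011 ang 38.3
dark5 46 [0.5709 0.1477] size [2.7 9.2] long dir 115.8 r 0.0838 ang 111.8
dark6 48 [0.5637 0.1444] size [2.8 8.9] long dir 112.7 r 0.0837 ang 117.2
dark7 198 [0.5376 0.1235] size [ 4.8 26.1] long dir 140.2 r 0.0838 ang 140.2
dark8 81 [0.526  0.0273] size [7.1 7.6] long dir 95.9 r 0.0871 ang 209.3
knobA 162 [0.6255 0.1265] size [66.7 21.6] long dir 63.1 r 0.0613 ang 67.5
knobB 129 [0.5838 0.0141] size [67.8 21.7] long dir 60.3 r 0.0587 ang 252.0
tab 37 [0.4986 0.1592] size [12.6 28.8] long dir 141.4 r 0.1366 ang 139.2
vent 40 [0.6068 0.068 ] size [21.1 16.4] long dir 34.9 r 0.0051 ang 338.6
```

View pics/t5.png

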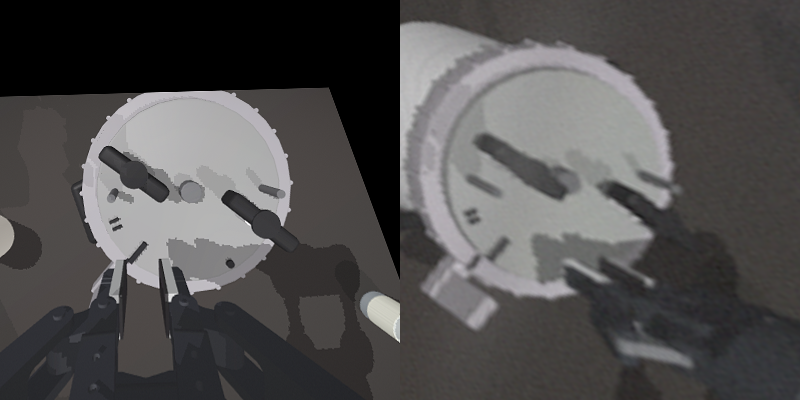

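Left half (wrist, rectified at bar height): knob A's bar runs (102,151)–(165,198) with its peg at (113,195), knob B's bar runs (225,195)–(296,246) with its peg at (272,191). Both bars lie near 53° and must go clockwise about 74° to -20.4°. The opening fingers would sit over the peg (top at 196 mm), so I'll grip only the top of the bar, with the tips at about 198 mm.

```bash
python3 -m creep '[[[0.03,-0.0035,0],[0,0,0]],[[0.03,-0.0035,0],[0,0,0]],[[0,0,0],[0,0,-8.55]],[[0,0,0],[0,0,-8.55]],[[0,0,0],[0,0,-8.55]],[[0,0,0],[0,0,-8.55]],[[0,0,0],[0,0,-8.55]],[[0,0,0],[0,0,-8.55]],[[0,0,0],[0,0,0]]]' 0.5
python3 - <<'E'
from h import *
for n in('w5.png','wrist1.png'):
  P=cloud(dict(np.load(f'pics/{n}.npz')))
  for k in((.6230,.1264),(.5812,.0139)):
    g=P[...,:2]-np.array(k); r=np.hypot(g[...,0],g[...,1]); m=(P[...,2]>.2055)&(P[...,2]<.211)&(r>.018)&(r<.042); q=g[m]
    w,V=np.linalg.eigh(q.T@q); print(n,k,m.sum(),'bar dir',np.degrees(np.arctan2(V[1,1],V[0,1]))%180, 'hub z',np.percentile(P[...,2][r<.011],[5,50,95]) if (r<.011).any() else '')
togo(.623,.1264,.198,-36.5)
E
```

```text
time_s: 6.75
tool_pos: [0.6226, 0.1266, 0.2464]
tcp_rot: [0.896, 0.444, 0.0, 0.0]
wrist_force: [-0.0, 0.3, 0.3]
opening: 0.043
grip_force: 0.0
w5.png (0.623, 0.1264) 1246 bar dir 53.9204760792421 hub z [0.2072358  0.20839485 0.20946956]
w5.png (0.5812, 0.0139) 1003 bar dir 51.99901232877554 hub z [0.17077934 0.20840512 0.20938889]
wrist1.png (0.623, 0.1264) 997 bar dir 53.845288990358455 hub z [0.16547063 0.20789488 0.20946079]
wrist1.png (0.5812, 0.0139) 1128 bar dir 52.34026909311431 hub z [0.18223429 0.29323056 0.31304934]
t 6.75 pos [0.6226 0.1266 0.2464] phi -37.2 tilt [ 0.  0. -1.] shift [0.0001 0.0004 0.0484] turn -0.7 j [0.08 0.54 1.16 0.   1.44 0.73] F [-0.   0.3  0.3] M [ 0.04 -0.03 -0.  ] open 0.0430 grip 0.0
```

```bash
python3 -m creep '[[[0,0,0.02],[0,0,0]],[[0,0,0.018],[0,0,0]],[[0,0,0.01],[0,0,0]],[[0,0,0],[0,0,0]]]'; python3 -m creep '[[[0,0,0],[0,0,0]],[[0,0,0],[0,0,0]],[[0,0,0],[0,0,0]],[[0,0,0],[0,0,0]],[[0,0,0],[0,0,0]]]' 0.0; python3 -c "
from h import *
togo(.623,.1264,.198,-36.5)"
```

```text
time_s: 7.15
tool_pos: [0.6219, 0.1263, 0.1968]
tcp_rot: [0.896, 0.444, -0.001, -0.001]
wrist_force: [0.8, -1.0, 0.9]
opening: 0.0425
grip_force: 0.0
time_s: 7.65
tool_pos: [0.6244, 0.1256, 0.1999]
tcp_rot: [0.896, 0.445, 0.002, 0.001]
wrist_force: [2.8, -3.5, 0.3]
opening: 0.0129
grip_force: 60.6
t 7.65 pos [0.6244 0.1256 0.1999] phi -37.2 tilt [ 0.005 -0.001 -1.   ] shift [-0.0002 -0.0016  0.0019] turn -0.7 j [ 0.08  0.57  1.24 -0.    1.33  0.73] F [ 2.8 -3.5  0.3] M [-0.39 -0.64  0.1 ] open 0.0129 grip 60.6
```

```bash
python3 -m creep '[[[0,0,0],[0,0,5]],[[0,0,0],[0,0,7]],[[0,0,0],[0,0,7]],[[0,0,0],[0,0,7]],[[0,0,0],[0,0,7]],[[0,0,0],[0,0,7]],[[0,0,0],[0,0,7]],[[0,0,0],[0,0,7]],[[0,0,0],[0,0,6]],[[0,0,0],[0,0,0]]]'; python3 -c "
from h import *
togo(.623,.1264,.198,-110.4)"
```

```text
time_s: 8.65
tool_pos: [0.6248, 0.1248, 0.1999]
tcp_rot: [0.998, -0.065, 0.003, 0.001]
wrist_force: [4.8, -6.4, -0.4]
opening: 0.0128
grip_force: 60.5
t 8.65 pos [0.6248 0.1248 0.1999] phi -97.4 tilt [ 0.006 -0.002 -1.   ] shift [-0.002  -0.0013  0.0018] turn 13.0 j [ 0.08  0.57  1.24 -0.    1.32  1.78] F [ 4.8 -6.4 -0.4] M [-0.78 -0.89 -0.13] open 0.0128 grip 60.5
```

```bash
python3 -m creep '[[[0,0,0],[0,0,5]],[[0,0,0],[0,0,4]],[[0,0,0],[0,0,3]],[[0,0,0],[0,0,0]]]'; python3 -c "
from h import *
togo(.623,.1264,.198,-110.4)"; python3 -m creep '[[[0,0,0],[0,0,2]],[[0,0,0],[0,0,2]],[[0,0,0],[0,0,0]],[[0,0,0],[0,0,0]]]'; python3 -c "
from h import *
togo(.623,.1264,.198,-110.4)"
```

```text
time_s: 9.05
tool_pos: [0.6248, 0.1246, 0.1999]
tcp_rot: [0.986, -0.168, 0.003, 0.001]
wrist_force: [5.2, -5.9, 0.9]
opening: 0.0131
grip_force: 60.5
t 9.05 pos [0.6248 0.1246 0.1999] phi -109.3 tilt [ 0.006 -0.002 -1.   ] shift [-0.0023 -0.0011  0.0019] turn 1.1 j [ 0.08  0.57  1.24 -0.    1.32  1.99] F [ 5.2 -5.9  0.9] M [-0.91 -0.88 -0.01] open 0.0131 grip 60.5
time_s: 9.45
tool_pos: [0.6247, 0.1246, 0.1999]
tcp_rot: [0.98, -0.201, 0.003, 0.001]
wrist_force: [5.1, -6.7, 0.3]
opening: 0.0128
grip_force: 61.6
t 9.45 pos [0.6247 0.1246 0.1999] phi -113.2 tilt [ 0.006 -0.003 -1.   ] shift [-0.0023 -0.001   0.0019] turn -2.8 j [ 0.08  0.57  1.24 -0.    1.32  2.05] F [ 5.1 -6.7  0.3] M [-0.98 -0.9   0.73] open 0.0128 grip 61.6
```

```bash
python3 -m creep '[[[0,0,0],[0,0,1.5]],[[0,0,0],[0,0,1.5]],[[0,0,0],[0,0,0]],[[0,0,0],[0,0,0]]]'; python3 -c "
from h import *
togo(.623,.1264,.198,-110.4)"
```

```text
time_s: 9.85
tool_pos: [0.6247, 0.1246, 0.1999]
tcp_rot: [0.974, -0.226, 0.003, 0.001]
wrist_force: [4.9, -6.8, -0.3]
opening: 0.0132
grip_force: 71.0
t 9.85 pos [0.6247 0.1246 0.1999] phi -116.1 tilt [ 0.006 -0.003 -1.   ] shift [-0.0024 -0.0009  0.0019] turn -5.7 j [ 0.08  0.57  1.24 -0.    1.32  2.11] F [ 4.9 -6.8 -0.3] M [-1.06 -0.89  1.39] open 0.0132 grip 71.0
```

```bash
python3 -m creep '[[[0,0,0],[0,0,0]],[[0,0,0],[0,0,0]],[[0,0,0],[0,0,0]],[[0,0,-0.02],[0,0,0]],[[0,0,-0.03],[0,0,0]],[[0,0,0],[0,0,-8.5]],[[0,0,0],[0,0,-8.5]],[[0,0,0],[0,0,-8.5]],[[0,0,0],[0,0,-8.5]],[[0,0,0],[0,0,0]]]' 0.5; python3 -c "
from h import *
togo(.5812,.0138,.240,-37.8)
s=snap('wrist','w6.png'); measure(s,C,YAW)
P=cloud(s); k=np.array([.623,.1264])
for k in((.6230,.1264),(.5812,.0139)):
    g=P[...,:2]-np.array(k); r=np.hypot(g[...,0],g[...,1]); m=(P[...,2]>.2055)&(P[...,2]<.211)&(r>.018)&(r<.042); q=g[m]
    w,V=np.linalg.eigh(q.T@q); print(m.sum(),'bar dir',np.degrees(np.arctan2(V[1,1],V[0,1]))%180)
"
```

```text
time_s: 10.85
tool_pos: [0.6226, 0.1266, 0.2485]
tcp_rot: [0.998, 0.069, 0.0, -0.0]
wrist_force: [-0.1, 1.4, 0.2]
opening: 0.0425
grip_force: 0.0
t 10.85 pos [0.6226 0.1266 0.2485] phi -82.1 tilt [ 0.  0. -1.] shift [-0.0565  0.106   0.0085] turn -44.3 j [0.08 0.54 1.16 0.   1.44 1.51] F [-0.1  1.4  0.2] M [ 0.01  0.04 -0.02] open 0.0425 grip 0.0
knobA 2374 [0.624  0.1262] size [23.8 68.7] long dir 153.4 r 0.0604 ang 68.7
knobB 1472 [0.584  0.0125] size [69.8 17.6] long dir 60.5 r 0.0602 ang 252.6
tab 111 [0.5026 0.1499] size [14.2  8.6] long dir 13.5 r 0.1276 ang 141.2
vent 554 [0.6029 0.0705] size [20.8 20.7] long dir 9.7 r 0.0011 ang 33.1
dark3 36 [0.571  0.1484] size [2.9 8.4] long dir 116.1 r 0.0844 ang 111.5
dark4 40 [0.5636 0.1443] size [3.5 9.3] long dir 116.1 r 0.0838 ang 117.3
dark5 170 [0.538  0.1237] size [ 5.4 26.1] long dir 139.7 r 0.0836 ang 140.0
903 bar dir 159.60086426243146
602 bar dir 53.59424726727023
```

Knob A's bar reads 159.6°, i.e. tight. On to knob B.

```bash
python3 -m creep '[[[-0.0141,0.0265,0],[0,0,0]],[[-0.0141,0.0265,0],[0,0,0]],[[-0.0141,0.0265,0],[0,0,0]],[[-0.0141,0.0265,0],[0,0,0]],[[0,0,0],[0,0,-8.5]],[[0,0,0],[0,0,-8.5]],[[0,0,0],[0,0,-8.5]],[[0,0,0],[0,0,-8.5]],[[0,0,0],[0,0,-8.5]],[[0,0,0],[0,0,-2]]]'; python3 -m creep '[[[0,0,0],[0,0,0]]]';python3 -c "
from h import *
togo(.5812,.0138,.198,-37.5)"
```

```text
time_s: 11.9
tool_pos: [0.5813, 0.0137, 0.2484]
tcp_rot: [0.897, 0.441, 0.0, -0.0]
wrist_force: [-0.6, 0.6, -0.5]
opening: 0.0427
grip_force: 0.0
time_s: 12.0
tool_pos: [0.5813, 0.0137, 0.2484]
tcp_rot: [0.898, 0.44, 0.0, -0.0]
wrist_force: [0.4, -0.5, -0.5]
opening: 0.0426
grip_force: 0.0
t 12.0 pos [0.5813 0.0137 0.2484] phi -37.8 tilt [ 0.  0. -1.] shift [-0.     -0.0001  0.0504] turn -0.3 j [-0.11  0.43  1.33  0.    1.37  0.55] F [ 0.4 -0.5 -0.5] M [-0.02  0.   -0.04] open 0.0426 grip 0.0
```

```bash
python3 -m creep '[[[0,0,0.02],[0,0,0]],[[0,0,0.019],[0,0,0]],[[0,0,0.01],[0,0,0]],[[0,0,0],[0,0,0]]]'; python3 -m creep '[[[0,0,0],[0,0,0]],[[0,0,0],[0,0,0]],[[0,0,0],[0,0,0]],[[0,0,0],[0,0,0]],[[0,0,0],[0,0,0]]]' 0.0; python3 -c "
from h import *
togo(.5812,.0138,.198,-37.5)"
```

```text
time_s: 12.4
tool_pos: [0.5806, 0.0137, 0.198]
tcp_rot: [0.898, 0.44, -0.001, -0.001]
wrist_force: [0.2, 0.8, -0.3]
opening: 0.0424
grip_force: 0.0
time_s: 12.9
tool_pos: [0.5823, 0.0133, 0.2007]
tcp_rot: [0.898, 0.441, 0.001, 0.001]
wrist_force: [2.6, -2.8, 5.0]
opening: 0.0129
grip_force: 60.4
t 12.9 pos [0.5823 0.0133 0.2007] phi -37.7 tilt [ 0.004 -0.001 -1.   ] shift [-0.0003 -0.0012  0.0027] turn -0.2 j [-0.11  0.47  1.41 -0.    1.26  0.55] F [ 2.6 -2.8  5. ] M [-0.29 -0.33 -0.06] open 0.0129 grip 60.4
```

```bash
python3 -m creep '[[[0,0,0],[0,0,5]],[[0,0,0],[0,0,7]],[[0,0,0],[0,0,7]],[[0,0,0],[0,0,7]],[[0,0,0],[0,0,7]],[[0,0,0],[0,0,7]],[[0,0,0],[0,0,7]],[[0,0,0],[0,0,7]],[[0,0,0],[0,0,6]],[[0,0,0],[0,0,0]]]'; python3 -m creep '[[[0,0,0],[0,0,5]],[[0,0,0],[0,0,4]],[[0,0,0],[0,0,3]],[[0,0,0],[0,0,2]],[[0,0,0],[0,0,0]],[[0,0,0],[0,0,0]]]'; python3 -c "
from h import *
togo(.5812,.0138,.198,-110.4)"; python3 -m creep '[[[0,0,0],[0,0,2]],[[0,0,0],[0,0,2]],[[0,0,0],[0,0,0]],[[0,0,0],[0,0,0]]]'; python3 -c "
from h import *
togo(.5812,.0138,.198,-110.4)"
```

```text
time_s: 13.9
tool_pos: [0.5827, 0.0124, 0.2007]
tcp_rot: [0.998, -0.068, 0.002, 0.001]
wrist_force: [3.7, -4.8, 5.3]
opening: 0.0131
grip_force: 60.4
time_s: 14.5
tool_pos: [0.5827, 0.0122, 0.2007]
tcp_rot: [0.982, -0.188, 0.002, 0.001]
wrist_force: [3.6, -5.7, 4.7]
opening: 0.0126
grip_force: 60.5
t 14.5 pos [0.5827 0.0122 0.2007] phi -111.6 tilt [ 0.004 -0.003 -1.   ] shift [-0.002  -0.001   0.0027] turn -1.2 j [-0.11  0.47  1.41 -0.    1.26  1.84] F [ 3.6 -5.7  4.7] M [-0.93 -0.57  0.35] open 0.0126 grip 60.5
time_s: 14.9
tool_pos: [0.5827, 0.0122, 0.2007]
tcp_rot: [0.975, -0.221, 0.002, 0.001]
wrist_force: [3.7, -6.1, 5.4]
opening: 0.0129
grip_force: 67.7
t 14.9 pos [0.5827 0.0122 0.2007] phi -115.5 tilt [ 0.004 -0.003 -1.   ] shift [-0.0021 -0.0008  0.0027] turn -5.1 j [-0.11  0.47  1.41 -0.    1.26  1.91] F [ 3.7 -6.1  5.4] M [-1.04 -0.54  1.41] open 0.0129 grip 67.7
```

Stop reached (moment 1.4 N m). I'll release, rise well clear and check everything.

```bash
python3 -m creep '[[[0,0,0],[0,0,0]],[[0,0,0],[0,0,0]],[[0,0,0],[0,0,0]],[[0,0,-0.02],[0,0,0]],[[0,0,-0.03],[0,0,0]],[[-0.02,0,-0.03],[0,0,-8]],[[-0.03,0,-0.03],[0,0,-8]],[[-0.03,0,-0.02],[0,0,-8]],[[0,0,0],[0,0,0]],[[0,0,0],[0,0,0]]]' 0.5; python3 - <<'E'
from h import *
togo(.5812,.0138,.240,-37.8)
s=snap('wrist','w7.png'); measure(s,C,YAW)
P=cloud(s)
for k in((.6230,.1264),(.5812,.0139)):
    g=P[...,:2]-np.array(k); r=np.hypot(g[...,0],g[...,1]); m=(P[...,2]>.2055)&(P[...,2]<.211)&(r>.018)&(r<.042); q=g[m]
    w,V=np.linalg.eigh(q.T@q); print(m.sum(),'bar dir',np.degrees(np.arctan2(V[1,1],V[0,1]))%180)
cv2.imwrite('pics/t7.png',np.hstack([rect(s,C,.168,n=400),rect(snap('scene','s7.png'),C,.168,n=400)])[:,:,::-1])
E
```

```text
time_s: 15.9
tool_pos: [0.505, 0.0366, 0.3296]
tcp_rot: [1.0, -0.015, 0.001, -0.0]
wrist_force: [-0.7, -0.5, -0.3]
opening: 0.0428
grip_force: 0.0
t 15.9 pos [0.505  0.0366 0.3296] phi -91.7 tilt [ 0.001  0.    -1.   ] shift [0.0767 0.0205 0.0897] turn -53.9 j [-0.08  0.25  1.39  0.    1.51  1.52] F [-0.7 -0.5 -0.3] M [ 0.02 -0.   -0.  ] open 0.0428 grip 0.0
knobA 1998 [0.6234 0.1262] size [24.1 68.5] long dir 168.7 r 0.0602 ang 69.2
knobB 1688 [0.5811 0.0142] size [23.5 68.7] long dir 166.4 r 0.0595 ang 249.5
tab 346 [0.4952 0.1583] size [11.4 31.4] long dir 140.6 r 0.1387 ang 140.4
vent 484 [0.6022 0.0701] size [20.6 20.9] long dir 174.9 r 0.0003 ang 54.2
747 bar dir 159.49104270804284
653 bar dir 159.5203700120751
```

View pics/t7.png

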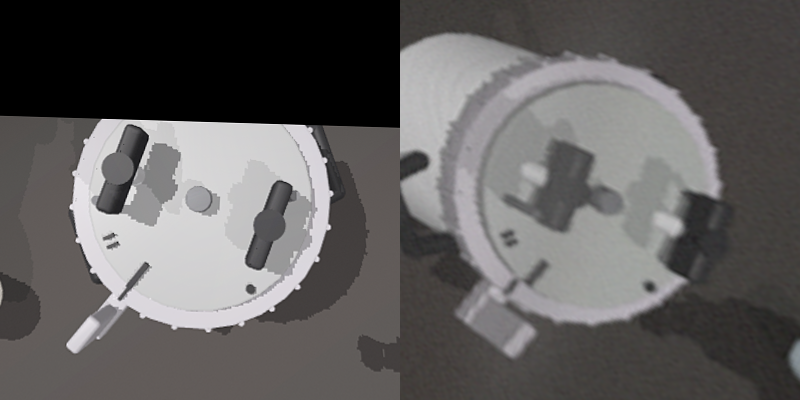

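View pics/s7.png

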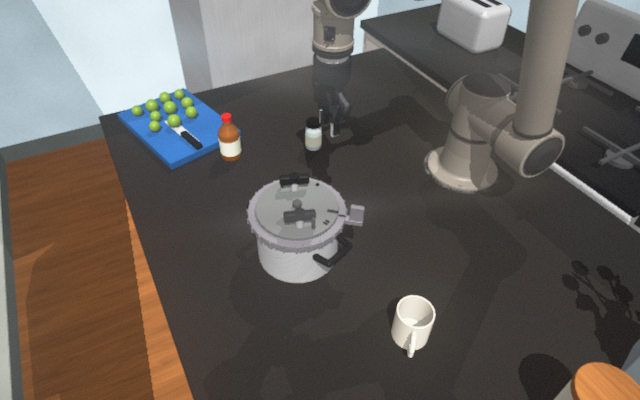

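The top view shows the tab (95,335) in line with the long bar (135,280), at 140.4–140.6°, and both knob bars at 159.5°, which is tight. In the scene view the honey (230,140), spice jar (313,135) and mug (412,322) are where they were, and the arm is clear.

```bash
python3 -c "
from bench import arm
print(arm.sign_off())"
```

```text
the job is handed in; nothing more can be done
None
```

The pressure cooker is locked and handed in at about 16 s: the tab measures in line with the single long bar, both clamp knobs are tight against their stops, and the honey, spice jar and mug were not touched.

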